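# Clamp a sample tube in the V-block

## Robot

A 6-joint arm with a two-finger parallel gripper is mounted at the origin on a cart in front of the work surface, level with it; the furniture and walls round the work are solid. World frame = base frame: x ahead of the robot, y to its left, z up, the work surface at z = 0. Lengths are in m, angles in rad, forces in N, time in s.
With the tool pointing down it reaches from about 0.4 to 0.825 m from the base axis. Payload 7 kg.
Tool frame: the origin (TCP) lies at the centre of the arm's flange, where the gripper is bolted on; the fingertips stand 178 mm ahead of it and the grasp point (between the pads) lies 159 mm ahead of it; z points along the fingers, y is the direction in which the jaws open and shut (so a half turn about z gives the same grasp; the last joint's range is limited). The gripper opens to 88 mm and grips with 3 to 60 N. Pads are 19 mm wide; open, the fingers measure 130 mm over their backs; the gripper's body (78 mm by 193 mm) begins 47 mm behind the grasp point.
Start: joints at [-0.837, 0.359, 0.012, 0, -1.224, -0.288], TCP at [0.291, -0.609, 0.405] pointing down, gripper open.
Joint ranges: [-3.07, 3.07], [-1.43, 2.12], [-1.02, 1.25], [-3.03, 1.67], [-3.05, -0], [-3.03, 3.03]. Speed limits (rad/s): [2.39, 2.39, 3.01, 3.14, 3.14, 3.14].

## Interface

Orientations are given as [roll, pitch, yaw] about the fixed x, y, z axes, in that order (R = Rz(yaw) Ry(pitch) Rx(roll)).
In Python, from station import * gives the robot as it stands.
- The arm moves only by the tool send_rows, never from a script. Its argument "motion" is a list of rows, each an object with "offset": the shift along the tool's x, y, z in cm, a list of three; "turn": the turn about the tool's z in degrees. In form: [{"offset": [x, y, z], "turn": turn}, ...]. A call has 1 to 8 rows; each row is the pose to reach, as a shift and turn from the pose commanded when the call began, along the tool's axes at that moment; what a row does not reach only later rows make up. A row lasts 1/10 s, in which the tool goes at most 50 mm and 8.59 degrees, less where a joint would pass 70% of its speed; a pose out of reach is approached as far as the arm can. A call with a gripper value outside its range is refused whole. "hand" is the opening, from -1 (shut) to 1 (fully open), set as the call begins (left out, the last holds). The fingers move at their own pace and stop on an object; "squeeze" is the grip in N (left out, the last holds). Time passes only in rows, so rows that repeat a pose let the fingers close. It gives the time, the measured TCP pose, the force and the opening at its end, in the units of the state.
- get_state(): the state, without advancing time (a new reading comes with each control period).
- grab_frame(name): name is "scene" or "side" or "wrist"; returns a dict with "frame" (420x560x3 uint8, blue, green, red), "range_z" (420x560 float32, m along the optical axis (not along the pixel's ray), 0 where there is no reading), "vertical_fov" (degrees; the focal length in pixels is half the picture's height over the tangent of half this angle, whatever the lens; pixels are square), "cx", "cy" (the principal point, pixels), "cam_to_world" (4x4, takes a point from camera to world coordinates). Camera axes: x right, y up, looking along -z (the intrinsics and any distortion apply to the point x, -y, -z); pixel columns grow to the right and rows downward; lengths in m; the calibration is good to about 2 mm. The wrist camera is an equidistant fisheye: a pixel r from the principal point sees the ray r / f radians off the axis. A picture is of the moment at which its call begins.
- job_done(): hands the job in, once; it reports no verdict.
The state is a dict: "t": time; "q": joint angles; "qd": joint speeds; "joint_efforts": joint torques, N m; "eef_pos": TCP position; "ee_rot": TCP orientation; "force": force on the tool from outside, world axes, zero at the start; "moment": the same for the moment, N m; "width": finger opening in m.
Only numpy, scipy, OpenCV 4.12 (cv2) and the standard library are available. Lean on these libraries where they do the work, as an engineer would, in place of code of your own. Each camera call takes 0.05 s, during which the arm holds its last target. There are 200 camera calls.

## Task

Of the three tubes lying in a row beside the V-block, lay the purple-capped one in the V-block so that its barrel settles in both V saddles, about midway along, with the cap sticking out past one end. Then swing the hinged clamp strap over so that it comes down and rests on the tube, and leave it so.

Things in the scene. Friction and masses are not known exactly. Their poses are not given: they have to be found in the camera images.
- tube_purple_centre (a point): middle of the purple-capped 50 ml tube (117 mm long, 43 g, 29 mm barrel) lying in a row with two like tubes, blue and orange capped; on its axis, 16 mm up. y runs along the tube, nearly level; the cap (34 mm across, 17 mm long) is at the -y end, its inner edge 41 mm from this point; the straight barrel runs to 43 mm the other way, then a cone tip.
- vblock: fixed V-block: 8 mm grey base (x -46 to 70, y -48 to 48 mm), two blue V saddles. Origin on the worktop below the V; y along the V, x across, towards the strap hinge. Saddles 8 mm thick at y = -29 and 29, 50 mm clear between for fingers; 90 degree Vs, bottom 20, peaks (x = -18, 18) 38 mm high. A seated barrel's axis is 40.5 mm up over the origin, cap at either end, its top 55 mm up.
- strap (a joint): hinge of the clamp strap, rad: 0 level, its pad on a seated tube; 1.57 upright; 2.0 leaning outward (to the V-block's +x) at its stop. Starts open, 1.7 to 1.95. Pushed on its outer side (under 3 N) it swings over; it stays put within 0.4 rad of upright; left 0.7 rad or more past upright it sinks by its own weight onto the tube in 1 to 4 s. With no tube it sinks to -0.12.
- strap_end (a point): centre of the yellow finger bar (12 mm thick, 24 mm long, along the hinge axis) at the strap's free end, 76 mm from the hinge axis. The strap is a steel bar 12 mm wide, 5 mm thick. The hinge axis lies along the V-block's y at its x = 46 mm, 60 mm above the worktop; the strap and its post are at y = 30 mm.
Not all that is in view belongs to the job. Leave any green look-alike of the part that bears tube_purple_centre alone.

How it is judged:
By the outcome, as a careful person would: the job done as asked, in the order asked, and still so for the second after the job is handed in, with the robot touching nothing.
It also fails if it takes over 45 s, if anything falls off the work surface, if the arm or the gripper's body presses on something with over 40 N, if the wrist force passes 120 N, or if a joint passes its speed limit or range.

## Working session

There is one attempt and no reset: what is moved stays moved. The work goes in short steps, Python scripts to look and compute and a tool call to move; the robot and the scene stay as the last step left them, time stands still between calls to the robot, and variables do not carry over. Pictures are saved under pics/ and viewed, about 8 in all and at most 12, crops included, and the job is handed in when it is done.

Besides the shell and the picture viewer there is one more tool, called by a JSON object that holds its "name" and its "arguments", one argument or row to a line. send_rows: Moves the arm, as the interface text tells. Its arguments: {"type":"object","properties":{"motion":{"type":"array"},"hand":{"type":"number"},"squeeze":{"type":"number"}},"required":["motion"]}

```bash
mkdir -p pics
cat > h.py <<'E'
from station import *
import numpy as np, cv2
def pts(d):
    h,w=d["range_z"].shape; f=h/2/np.tan(np.radians(d["vertical_fov"])/2)
    v,u=np.mgrid[:h,:w]; z=d["range_z"]
    P=np.stack([(u-d["cx"])/f*z,-(v-d["cy"])/f*z,-z,np.ones_like(z)],-1)
    return (P@np.array(d["cam_to_world"]).T)[...,:3]
E
python3 - <<'E'
from h import *
s=get_state(); print({k:np.round(s[k],3) for k in s})
for n in("scene","side"):
    d=grab_frame(n); np.save(n+"_p.npy",pts(d)); cv2.imwrite(f"pics/{n}0.png",d["frame"])
    print(n,d["vertical_fov"],np.round(d["cam_to_world"],3).tolist(), (d["range_z"]>0).mean())
E
```

```text
{'t': np.float64(0.0), 'q': array([-0.837,  0.359,  0.011, -0.   , -1.224, -0.288]), 'qd': array([-0.   ,  0.001, -0.   , -0.001, -0.001, -0.002]), 'joint_efforts': array([ 0.0000e+00, -5.8272e+01,  2.9305e+01,  6.9970e+00,  7.0000e-03,
       -0.0000e+00]), 'eef_pos': array([ 0.291, -0.609,  0.404]), 'ee_rot': array([ 3.14 , -0.   , -2.696]), 'force': array([ 0.035, -0.181, -0.423]), 'moment': array([ 0.033,  0.025, -0.024]), 'width': np.float64(0.088)}
scene 57.578580333305545 [[-0.737, 0.318, -0.596, -0.044], [-0.675, -0.374, 0.636, 0.771], [-0.021, 0.872, 0.49, 0.478], [0.0, 0.0, 0.0, 1.0]] 0.9959396258503401
side 47.66810313746155 [[-0.955, 0.192, -0.228, 0.279], [-0.297, -0.566, 0.769, 0.862], [0.019, 0.802, 0.597, 0.578], [0.0, 0.0, 0.0, 1.0]] 0.9958801020408163
```

View pics/scene0.png

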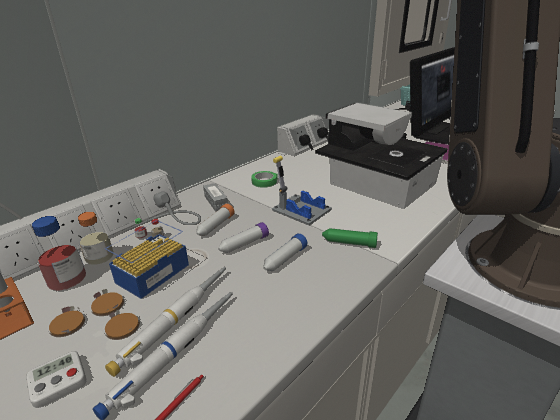

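View pics/side0.png

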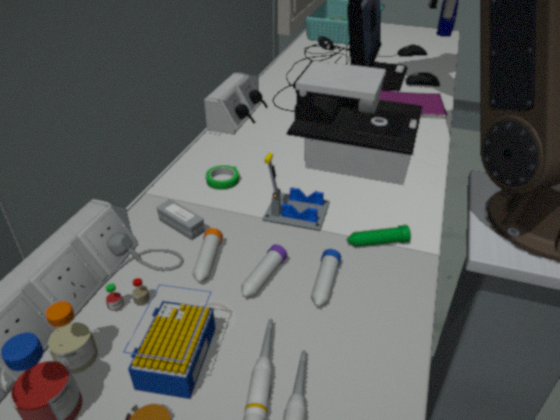

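The scene picture shows the purple-capped tube at scene (245,237), cap at (262,230). It could be confused with the orange-capped tube (215,220), the blue-capped tube (286,252) or the green look-alike (350,237). The V-block is at (303,207), with the open strap's yellow bar at (279,159). In the side view the purple tube is at (265,270) and the block at (300,207).

Run:
```python
from h import *
def fitline(P):
    c=P.mean(0); return c,np.linalg.svd(P-c,full_matrices=False)[2][0]
R={"scene":dict(tube=(215,218,275,258),vb=(268,183,335,225),st=(268,150,292,170)),
   "side":dict(tube=(236,238,296,302),vb=(258,185,332,230),st=(260,148,278,166))}
crops=[]
for n in R:
    P=np.load(n+"_p.npy"); im=cv2.imread(f"pics/{n}0.png"); hsv=cv2.cvtColor(im,cv2.COLOR_BGR2HSV); H,S,V=[hsv[...,i].astype(int) for i in range(3)]
    def win(b): m=np.zeros(H.shape,bool); m[b[1]:b[3],b[0]:b[2]]=1; return m
    w=win(R[n]["tube"]); t=w&(P[...,2]>.008)&(P[...,2]<.05); purp=t&(H>125)&(H<160)&(S>80)
    Q=P[t]; c,a=fitline(Q[:,:2]); s=(Q[:,:2]-c)@a; o=(Q[:,:2]-c)@np.array([-a[1],a[0]])
    print(n,"tube n",t.sum(),"c",c.round(4),"dir",a.round(3),"len",np.ptp(s).round(4),"ends",(c+a*s.min()).round(4),(c+a*s.max()).round(4),"o",np.percentile(o,[1,50,99]).round(4),"ztop",np.percentile(Q[:,2],[50,98]).round(4))
    print(" purple",purp.sum(),P[purp].mean(0).round(4), P[purp].max(0).round(4))
    w=win(R[n]["vb"]); b=w&(H>105)&(H<125)&(S>130)&(P[...,2]>.012)&(P[...,2]<.045)
    print(" blue",b.sum(),P[b].mean(0).round(4)); B=P[b]
    top=B[B[:,2]>.034]; print(" peaks",top.round(3).tolist()[::max(1,len(top)//14)])
    w=win(R[n]["vb"]); g=w&(P[...,2]>.004)&(P[...,2]<.012); r=cv2.minAreaRect(P[g][:,:2].astype(np.float32)*1000); print(" base",g.sum(),cv2.boxPoints(r).round(1).tolist(),r)
    w=win(R[n]["st"]); y=w&(H>20)&(H<35)&(S>120); print(" yellow",y.sum(),np.median(P[y],0).round(4),P[y].min(0).round(3),P[y].max(0).round(3))
    x=im[140:310,195:345]; crops.append(cv2.resize(x,None,fx=2.6,fy=2.6,interpolation=cv2.INTER_CUBIC))
cv2.imwrite("pics/crop.png",np.hstack(crops))
```

```text
scene tube n 771 c [0.4801 0.3262] dir [-0.982 -0.189] len 0.1973 ends [0.5743 0.3443] [0.3806 0.307 ] o [-0.0522  0.0013  0.0507] ztop [0.0245 0.0344]
 purple 92 [0.4632 0.2801 0.0264] [0.4796 0.2879 0.0359]
 blue 441 [0.4668 0.1303 0.0248]
 peaks [[0.503, 0.102, 0.037], [0.501, 0.102, 0.035], [0.49, 0.095, 0.036], [0.487, 0.099, 0.036], [0.453, 0.101, 0.037], [0.444, 0.093, 0.036], [0.442, 0.1, 0.037], [0.442, 0.101, 0.035], [0.497, 0.16, 0.038], [0.497, 0.16, 0.035], [0.485, 0.155, 0.037], [0.451, 0.152, 0.037], [0.443, 0.153, 0.037], [0.441, 0.153, 0.035], [0.437, 0.157, 0.036]]
 base 617 [[368.5, 130.0], [500.8999938964844, -39.5], [645.9000244140625, 73.80000305175781], [513.5, 243.3000030517578]] ((507.1777648925781, 101.87301635742188), (184.0037078857422, 215.10523986816406), 38.002593994140625)
 yellow 39 [0.5257 0.164  0.138 ] [0.521 0.149 0.132] [0.532 0.172 0.141]
side tube n 1055 c [0.4799 0.3301] dir [0.207 0.978] len 0.1176 ends [0.4674 0.2706] [0.4917 0.3857] o [-0.0174  0.0012  0.0108] ztop [0.0269 0.034 ]
 purple 115 [0.4688 0.2818 0.0297] [0.4857 0.2909 0.0363]
 blue 662 [0.4708 0.1337 0.0241]
 peaks [[0.504, 0.102, 0.036], [0.497, 0.103, 0.036], [0.493, 0.105, 0.036], [0.452, 0.1, 0.036], [0.452, 0.101, 0.035], [0.441, 0.097, 0.035], [0.503, 0.156, 0.036], [0.497, 0.157, 0.036], [0.5, 0.161, 0.036], [0.489, 0.158, 0.036], [0.49, 0.162, 0.036], [0.456, 0.154, 0.034], [0.454, 0.159, 0.036], [0.443, 0.156, 0.036], [0.448, 0.16, 0.035], [0.437, 0.16, 0.038]]
 base 999 [[422.8999938964844, 176.10000610351562], [427.8999938964844, 77.5], [544.7000122070312, 83.5], [539.7000122070312, 182.0]] ((483.80902099609375, 129.76441955566406), (116.90829467773438, 98.64250946044922), 2.899200677871704)
 yellow 53 [0.5291 0.1682 0.1385] [0.279 0.15  0.132] [0.535 0.862 0.578]
```

View pics/crop.png

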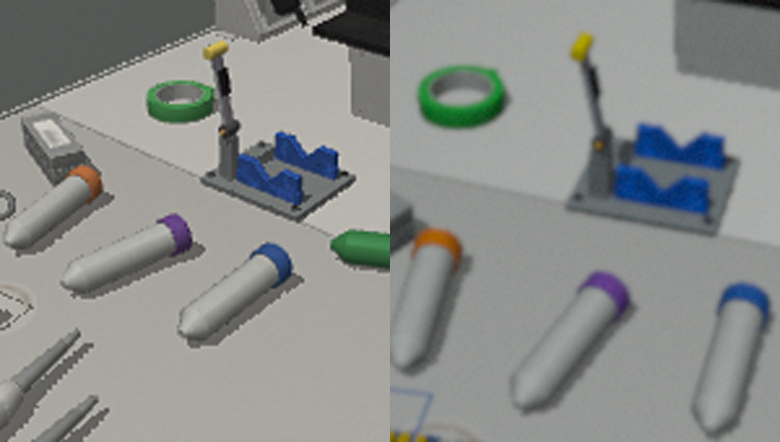

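The crops confirm the purple cap, with the blue and orange tubes on either side and the strap leaning open at the block's near right. Next I check the transit route for heights and the gaps to the neighbouring tubes.

Run:
```python
from h import *
P=np.concatenate([np.load(n+"_p.npy").reshape(-1,3) for n in("scene","side")])
print("max z per cell rows x, cols y")
ys=np.arange(-.8,.5,.1); xs=np.arange(.2,.9,.1); print("y",ys.round(1))
for x in xs:
    print(round(x,1),[ (lambda q: int(1000*np.percentile(q,99)) if len(q)>5 else None)(P[(abs(P[:,0]-x)<.05)&(abs(P[:,1]-y)<.05)&(P[:,2]<1)][:,2]) for y in ys])
for n in("scene","side"):
    p=np.load(n+"_p.npy"); im=cv2.imread(f"pics/{n}0.png"); H,S,V=[a.astype(int) for a in cv2.split(cv2.cvtColor(im,cv2.COLOR_BGR2HSV))]
    for nm,lo,hi in(("blue",100,125),("orange",5,16)):
        m=(H>lo)&(H<hi)&(S>130)&(abs(p[...,0]-.47)<.15)&(abs(p[...,1]-.29)<.08)&(p[...,2]>.015)&(p[...,2]<.05)
        print(n,nm,m.sum(),p[m].mean(0).round(3))
```

```text
max z per cell rows x, cols y
y [-0.8 -0.7 -0.6 -0.5 -0.4 -0.3 -0.2 -0.1 -0.   0.1  0.2  0.3  0.4]
0.2 [1, 2, 13, 13, 12, 1, 1, 2, 455, 454, 1, 1, 1]
0.3 [1, 246, 267, 272, 13, 2, 105, 106, 104, 33, 33, 1, 1]
0.4 [11, 15, 13, 14, None, None, 195, 194, 104, 34, 35, 34, 25]
0.5 [282, 282, 282, 280, None, None, 195, 194, 104, 37, 138, 34, 39]
0.6 [42, 78, 70, None, 1, 5, 191, 192, 17, 19, 33, 34, 45]
0.7 [41, 14, 4, 5, 5, 85, 74, 85, 19, 20, 35, 83, 74]
0.8 [437, 438, 441, 444, 446, 449, 451, 452, 455, 457, 459, 462, 465]
scene blue 79 [0.373 0.259 0.029]
scene orange 59 [0.589 0.27  0.029]
side blue 90 [0.381 0.262 0.032]
side orange 54 [0.595 0.273 0.03 ]
```

{"name": "send_rows", "arguments": {
  "motion": [
    {"offset": [0, 0, -5], "turn": 0},
    {"offset": [-5, 5, -7], "turn": -5},
    {"offset": [-27, 27, -7], "turn": -25},
    {"offset": [-27, 27, -7], "turn": -25},
    {"offset": [-27, 27, -7], "turn": -25},
    {"offset": [-27, 27, -7], "turn": -25},
    {"offset": [-27, 27, -7], "turn": -25},
    {"offset": [-27, 27, -7], "turn": -25}
  ]
}}

```text
t: 0.9
eef_pos: [0.4069, -0.2789, 0.4739]
ee_rot: [3.142, 0.0, -2.26]
force: [1.6, 0.3, 0.2]
width: 0.0879
```

{"name": "send_rows", "arguments": {
  "motion": [
    {"offset": [-45.6, 29.4, 0], "turn": -27},
    {"offset": [-45.6, 29.4, 0], "turn": -27},
    {"offset": [-45.6, 29.4, 0], "turn": -27},
    {"offset": [-45.6, 29.4, 0], "turn": -27},
    {"offset": [-45.6, 29.4, 0], "turn": -27},
    {"offset": [-45.6, 29.4, 5], "turn": -27},
    {"offset": [-45.6, 29.4, 11], "turn": -27},
    {"offset": [-45.6, 29.4, 11], "turn": -27}
  ]
}}

```text
t: 1.7
eef_pos: [0.4518, 0.1101, 0.4269]
ee_rot: [-3.141, 0.001, -1.787]
force: [0.7, 0.2, -0.5]
width: 0.0881
```

Run:
```python
from h import *
s=get_state(); print(s["t"],s["eef_pos"],s["ee_rot"],s["q"])
d=grab_frame("wrist"); cv2.imwrite("pics/w1.png",d["frame"]); print(d["vertical_fov"],d["cx"],d["cy"],np.round(d["cam_to_world"],3).tolist())
```

```text
1.7 [0.45176113 0.11010864 0.42689008] [-3.14073608e+00  1.21143882e-03 -1.78748219e+00] [ 6.64199406e-01 -1.09659945e-02 -3.94575933e-01 -1.19089609e-04
 -1.18570683e+00 -8.80841138e-01]
65.70646984690485 281.1873531485881 206.93576480445196 [[-0.977, -0.204, -0.066, 0.434], [0.215, -0.93, -0.297, 0.029], [-0.001, -0.304, 0.953, 0.407], [0.0, 0.0, 0.0, 1.0]]
```

View pics/w1.png

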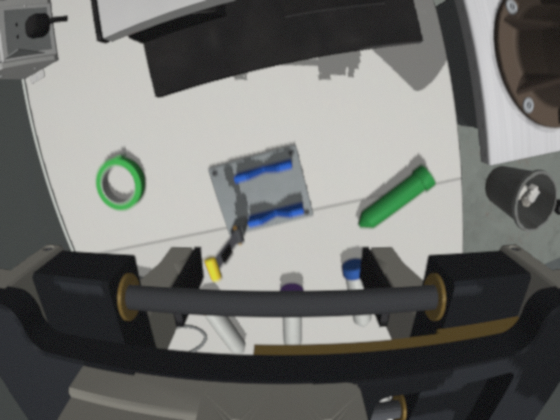

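The wrist view shows the V-block at (262,190), the strap running to its yellow bar at (212,268), and the purple cap at (290,288) partly hidden by the finger bar. I'll move on so the tube comes clear of it.

{"name": "send_rows", "arguments": {
  "motion": [
    {"offset": [-18, 2.6, 6.5], "turn": 0},
    {"offset": [-18, 2.6, 6.5], "turn": 0},
    {"offset": [-18, 2.6, 6.5], "turn": 0},
    {"offset": [-18, 2.6, 6.5], "turn": 0},
    {"offset": [-18, 2.6, 6.5], "turn": 0}
  ]
}}

```text
t: 2.25
eef_pos: [0.4655, 0.2932, 0.359]
ee_rot: [3.14, -0.003, -1.785]
force: [-1.1, -1.2, 0.0]
width: 0.0876
```

```bash
cat >> h.py <<'E'
def wpts(d,mask=None):
    """wrist fisheye: world points from range_z"""
    h,w=d["range_z"].shape; f=h/2/np.tan(np.radians(d["vertical_fov"])/2)
    v,u=np.mgrid[:h,:w]; x=u-d["cx"]; y=v-d["cy"]; r=np.hypot(x,y)+1e-9; t=np.minimum(r/f,1.5); k=np.tan(t)/r; z=d["range_z"]
    P=np.stack([x*k*z,-y*k*z,-z,np.ones_like(z)],-1)
    return (P@np.array(d["cam_to_world"]).T)[...,:3]
E
python3 - <<'E'
from h import *
s=get_state(); print(s["t"],s["eef_pos"],s["ee_rot"])
d=grab_frame("wrist"); im=d["frame"]; cv2.imwrite("pics/w2.png",im); P=wpts(d)
np.save("w2_p.npy",P)
H,S,V=[a.astype(int) for a in cv2.split(cv2.cvtColor(im,cv2.COLOR_BGR2HSV))]
g=(P[...,2]>.008)&(P[...,2]<.045)&(abs(P[...,0]-.475)<.04)&(P[...,1]>.25)&(P[...,1]<.41)
pu=g&(H>125)&(H<160)&(S>70)
Q=P[g]; 
from collections import Counter
for y in np.arange(.26,.40,.01):
    q=Q[abs(Q[:,1]-y)<.005]
    if len(q)>5: print(round(y,3),len(q),"x",q[:,0].min().round(4),q[:,0].max().round(4),"top",np.percentile(q[:,2],97).round(4),"xtop",q[q[:,2]>np.percentile(q[:,2],80)][:,0].mean().round(4))
print("purple",pu.sum(),P[pu].min(0).round(4),P[pu].max(0).round(4),P[pu].mean(0).round(4))
E
```

```text
2.25 [0.46550323 0.29315658 0.35898864] [ 3.1395547  -0.00332793 -1.78535905]
0.27 370 x 0.4566 0.4909 top 0.035 xtop 0.4742
0.28 322 x 0.4574 0.4924 top 0.035 xtop 0.4748
0.29 261 x 0.4594 0.4913 top 0.0321 xtop 0.4763
0.3 277 x 0.4635 0.4941 top 0.0318 xtop 0.4786
0.31 253 x 0.4659 0.4953 top 0.0315 xtop 0.4802
0.32 247 x 0.468 0.4973 top 0.0311 xtop 0.482
0.33 249 x 0.4691 0.4992 top 0.0304 xtop 0.4849
0.34 236 x 0.4711 0.5013 top 0.0304 xtop 0.4864
0.35 224 x 0.4734 0.5031 top 0.03 xtop 0.4879
0.36 217 x 0.4757 0.5052 top 0.0299 xtop 0.4901
0.37 130 x 0.4777 0.5047 top 0.0294 xtop 0.4909
0.38 30 x 0.4842 0.4995 top 0.0236 xtop 0.4912
purple 609 [0.4585 0.2659 0.0094] [0.4901 0.2854 0.0363] [0.4738 0.2745 0.0295]
```

View pics/w2.png

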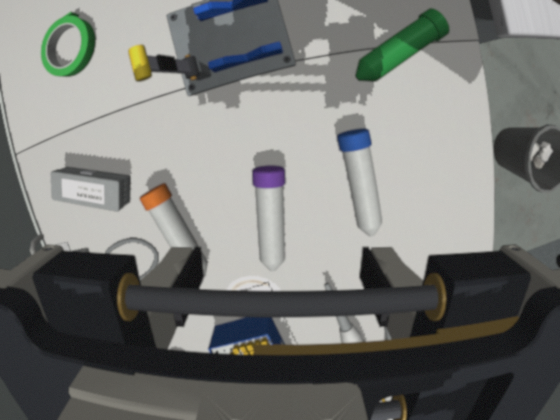

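{"name": "send_rows", "arguments": {
  "motion": [
    {"offset": [1.5, -1.2, 3], "turn": -1.3},
    {"offset": [1.5, -1.2, 8], "turn": -1.3},
    {"offset": [1.5, -1.2, 12], "turn": -1.3},
    {"offset": [1.5, -1.2, 15], "turn": -1.3},
    {"offset": [1.5, -1.2, 17], "turn": -1.3},
    {"offset": [1.5, -1.2, 17.6], "turn": -1.3},
    {"offset": [1.5, -1.2, 17.6], "turn": -1.3}
  ]
}}

```text
t: 3.0
eef_pos: [0.4743, 0.2716, 0.1859]
ee_rot: [3.141, -0.001, -1.766]
force: [-0.2, -0.4, -0.4]
width: 0.0877
```

{"name": "send_rows", "arguments": {
  "motion": [
    {"offset": [0, 0, 0], "turn": 0},
    {"offset": [0, 0, 0], "turn": 0},
    {"offset": [0, 0, 0], "turn": 0},
    {"offset": [0, 0, 0], "turn": 0},
    {"offset": [0, 0, 0], "turn": 0},
    {"offset": [0, 0, 0], "turn": 0}
  ],
  "hand": -1,
  "squeeze": 25
}}

```text
t: 3.6
eef_pos: [0.4742, 0.2723, 0.1862]
ee_rot: [-3.141, 0.0, -1.766]
force: [0.1, -0.2, -0.3]
width: 0.0455
```

{"name": "send_rows", "arguments": {
  "motion": [
    {"offset": [-0.2, 0, 0], "turn": 0},
    {"offset": [-0.2, 0, 0], "turn": 0},
    {"offset": [-0.2, 0, 0], "turn": 0},
    {"offset": [-0.2, 0, 0], "turn": 0}
  ]
}}

```text
t: 4.0
eef_pos: [0.4747, 0.2743, 0.1861]
ee_rot: [-3.141, 0.0, -1.765]
force: [-0.6, 0.5, 0.1]
width: 0.0342
```

{"name": "send_rows", "arguments": {
  "motion": [
    {"offset": [0, 0, -2], "turn": 0},
    {"offset": [0, 0, -5], "turn": 0},
    {"offset": [0, 0, -9], "turn": 0},
    {"offset": [0, 0, -12], "turn": 0},
    {"offset": [0, 0, -12], "turn": 0}
  ]
}}

```text
t: 4.5
eef_pos: [0.4755, 0.275, 0.3106]
ee_rot: [-3.137, 0.006, -1.765]
force: [-0.4, 0.7, -0.5]
width: 0.0344
```

Run:
```python
from h import *
s=get_state(); print(s["t"],s["eef_pos"],s["ee_rot"],s["width"],s["force"])
d=grab_frame("side"); cv2.imwrite("pics/s2.png",cv2.resize(d["frame"][60:310,170:420],None,fx=2.2,fy=2.2)); P=pts(d)
d=grab_frame("wrist"); im=d["frame"]; W=wpts(d); cv2.imwrite("pics/w3.png",im)
H,S,V=[a.astype(int) for a in cv2.split(cv2.cvtColor(im,cv2.COLOR_BGR2HSV))]
b=(H>105)&(H<125)&(S>110)&(W[...,2]>.012)&(W[...,2]<.045)&(abs(W[...,0]-.47)<.05)&(W[...,1]<.19)&(W[...,1]>.07)
Q=W[b]; print(b.sum())
for lo,hi in((.07,.129),(.129,.19)):
    q=Q[(Q[:,1]>lo)&(Q[:,1]<hi)]
    if len(q): print(len(q),"xmid",(q[:,0].min()+q[:,0].max())/2,np.ptp(q[:,0]),"y",np.percentile(q[:,1],[1,50,99]).round(4),"ztop",q[:,2].max().round(4), "t",np.median(q[q[:,2]>.03],0).round(4))
m=(W[...,2]>.004)&(W[...,2]<.012)&(abs(W[...,0]-.485)<.075)&(abs(W[...,1]-.13)<.065)
print("base",m.sum(),cv2.minAreaRect(W[m][:,:2].astype(np.float32)*1000))
```

```text
4.5 [0.47554617 0.27499292 0.31055636] [-3.13716764  0.00599924 -1.76478757] 0.034384079941999934 [-0.3708804   0.67666119 -0.51265451]
1720
656 xmid 0.4792152838837406 0.056599315532858574 y [0.0956 0.1011 0.1028] ztop 0.0384 t [0.497  0.1003 0.0354]
1064 xmid 0.4699156061744192 0.06937961517897095 y [0.1507 0.1562 0.1603] ztop 0.0393 t [0.4789 0.1556 0.0356]
base 9689 ((483.25714111328125, 126.84943389892578), (116.81727600097656, 95.8828353881836), 2.070542335510254)
```

View pics/s2.png

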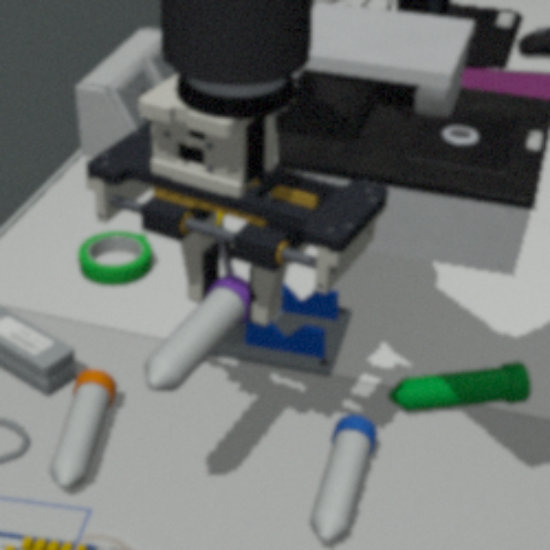

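The purple tube hangs by its cap between the pads, level, with the tip toward +y. The shaker lies behind the block, so I check its front edge against the gripper body and camera.

Run:
```python
from h import *
for P in (np.load("scene_p.npy").reshape(-1,3),np.load("side_p.npy").reshape(-1,3)):
  for x in (.36,.4,.44,.48,.52,.56,.6):
    r=[]
    for zl,zh in((.03,.09),(.09,.13),(.13,.25)):
        q=P[(abs(P[:,0]-x)<.02)&(P[:,2]>zl)&(P[:,2]<zh)&(P[:,1]<.09)&(P[:,1]>-.4)]
        r.append(np.percentile(q[:,1],98).round(3) if len(q)>8 else None)
    print(x,r)
s=get_state(); print(s["q"])
```

```text
0.36 [np.float64(-0.028), np.float64(-0.009), np.float64(-0.056)]
0.4 [np.float64(-0.028), np.float64(-0.009), np.float64(-0.053)]
0.44 [np.float64(-0.028), np.float64(-0.009), np.float64(-0.052)]
0.48 [np.float64(-0.027), np.float64(-0.009), np.float64(-0.053)]
0.52 [np.float64(-0.028), np.float64(-0.009), np.float64(-0.053)]
0.56 [None, np.float64(-0.009), np.float64(-0.053)]
0.6 [None, None, None]
0.36 [np.float64(-0.026), np.float64(-0.008), np.float64(-0.057)]
0.4 [np.float64(-0.026), np.float64(-0.007), np.float64(-0.052)]
0.44 [np.float64(-0.026), np.float64(-0.007), np.float64(-0.051)]
0.48 [np.float64(-0.026), np.float64(-0.008), np.float64(-0.052)]
0.52 [np.float64(-0.027), np.float64(-0.007), np.float64(-0.052)]
0.56 [None, np.float64(-0.007), np.float64(-0.053)]
0.6 [None, None, None]
[ 8.81347643e-01  2.37020085e-01 -4.03378709e-01 -3.41969623e-04
 -9.28980668e-01 -1.07614732e+00]
```

{"name": "send_rows", "arguments": {
  "motion": [
    {"offset": [2, -0.4, -3], "turn": -2},
    {"offset": [6, -1.1, -3], "turn": -6},
    {"offset": [10, -1.8, -3], "turn": -10},
    {"offset": [14, -2.6, -3], "turn": -13.4},
    {"offset": [17, -3.1, -3], "turn": -13.4},
    {"offset": [19.5, -3.6, -3], "turn": -13.4},
    {"offset": [19.5, -3.6, -3], "turn": -13.4},
    {"offset": [19.5, -3.6, -3], "turn": -13.4}
  ]
}}

```text
t: 5.4
eef_pos: [0.4719, 0.0752, 0.3349]
ee_rot: [3.14, -0.001, -1.533]
force: [0.3, 1.0, -1.1]
width: 0.0342
```

Run:
```python
from h import *
s=get_state(); print(s["t"],s["eef_pos"],s["ee_rot"],s["width"],s["force"])
d=grab_frame("side"); im=d["frame"]; P=pts(d); cv2.imwrite("pics/s3.png",cv2.resize(im[90:290,190:400],None,fx=2.6,fy=2.6))
# held tube: points z .13-.22, y>.1 (barrel only)
Q=P[(P[...,2]>.12)&(P[...,2]<.21)&(P[...,1]>.1)&(P[...,1]<.23)&(abs(P[...,0]-.47)<.035)]
for y in np.arange(.11,.21,.01):
    q=Q[abs(Q[:,1]-y)<.005]
    if len(q)>5: print(round(y,3),len(q),np.percentile(q[:,0],[3,97]).round(4),q[:,2].max().round(4), q[q[:,2]>q[:,2].max()-.004][:,0].mean().round(4))
print("tip y",np.percentile(Q[:,1],99.5))
```

```text
5.4 [0.47187373 0.07523928 0.33494728] [ 3.13968953e+00 -8.16314895e-04 -1.53333837e+00] 0.03418040011365256 [ 0.25629523  0.96405058 -1.13655854]
0.11 44 [0.456  0.4808] 0.1804 0.4697
0.12 48 [0.4554 0.4791] 0.1798 0.4691
0.13 49 [0.4553 0.4799] 0.1794 0.4684
0.14 46 [0.4549 0.479 ] 0.1793 0.4683
0.15 50 [0.4542 0.4792] 0.179 0.4678
0.16 54 [0.4537 0.4783] 0.1791 0.4671
0.17 85 [0.4537 0.4801] 0.1788 0.4666
0.18 105 [0.4567 0.4768] 0.1786 0.4661
0.19 21 [0.4626 0.47  ] 0.1683 0.4662
tip y 0.18726804007350814
```

View pics/s3.png

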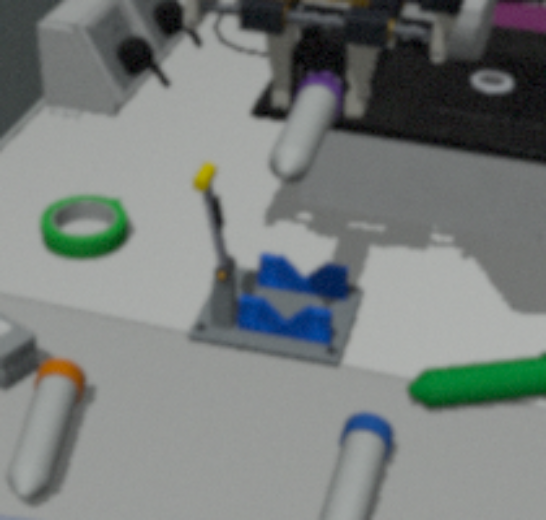

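{"name": "send_rows", "arguments": {
  "motion": [
    {"offset": [0, -0.2, 2.5], "turn": 0},
    {"offset": [0, -0.2, 6], "turn": 0},
    {"offset": [0, -0.2, 9], "turn": 0},
    {"offset": [0, -0.2, 11], "turn": 0},
    {"offset": [0, -0.2, 12], "turn": 0},
    {"offset": [0, -0.2, 12.2], "turn": 0},
    {"offset": [0, -0.2, 12.2], "turn": 0},
    {"offset": [0, -0.2, 12.2], "turn": 0}
  ]
}}

```text
t: 6.25
eef_pos: [0.4746, 0.0764, 0.2149]
ee_rot: [-3.14, 0.001, -1.531]
force: [0.8, 0.4, -1.1]
width: 0.0345
```

{"name": "send_rows", "arguments": {
  "motion": [
    {"offset": [0, 0, 0.1], "turn": 0},
    {"offset": [0, 0, 0.2], "turn": 0},
    {"offset": [0, 0, 0.2], "turn": 0}
  ]
}}

```text
t: 6.55
eef_pos: [0.4742, 0.076, 0.2124]
ee_rot: [-3.141, 0.0, -1.532]
force: [0.0, -0.1, 0.5]
width: 0.0344
```

```bash
cat > look.py <<'E'
import sys
from h import *
s=get_state(); print(s["t"],s["eef_pos"],s["ee_rot"],s["width"],s["force"],s["moment"])
d=grab_frame("side"); im=d["frame"]; P=pts(d); cv2.imwrite(f"pics/{sys.argv[1]}.png",cv2.resize(im[130:260,230:370],None,fx=3.6,fy=3.6,interpolation=cv2.INTER_CUBIC))
H,S,V=[a.astype(int) for a in cv2.split(cv2.cvtColor(im,cv2.COLOR_BGR2HSV))]
g=(P[...,2]>.03)&(P[...,2]<.085)&(P[...,1]>.07)&(P[...,1]<.23)&(abs(P[...,0]-.47)<.025)&(S<60)
Q=P[g]
for y in np.arange(.09,.21,.01):
    q=Q[abs(Q[:,1]-y)<.005]
    if len(q)>5: print(round(y,3),len(q),"top",q[:,2].max().round(4), q[q[:,2]>q[:,2].max()-.004][:,0].mean().round(4))
print("tip",np.percentile(Q[:,1],99.5))
E
python3 look.py s4
```

```text
6.55 [0.47420045 0.07596588 0.2123674 ] [-3.14099888e+00  3.66461859e-04 -1.53181700e+00] 0.03444456039285876 [ 0.0376508  -0.07186409  0.50118422] [-0.03296304  0.13265408  0.02729793]
0.09 175 top 0.0849 0.4545
0.1 45 top 0.0591 0.4734
0.11 42 top 0.0585 0.4736
0.12 41 top 0.058 0.4712
0.13 49 top 0.0574 0.4722
0.14 45 top 0.0574 0.4713
0.15 50 top 0.0571 0.4701
0.16 46 top 0.0556 0.4703
0.17 63 top 0.0573 0.4696
0.18 91 top 0.0552 0.4714
0.19 16 top 0.0466 0.4713
tip 0.18748911979552826
```

{"name": "send_rows", "arguments": {
  "motion": [
    {"offset": [0, 0, 0.1], "turn": 0},
    {"offset": [0, 0, 0.2], "turn": 0},
    {"offset": [0, 0, 0.2], "turn": 0}
  ]
}}

```text
t: 6.9
eef_pos: [0.4741, 0.0758, 0.2101]
ee_rot: [3.141, -0.0, -1.532]
force: [-1.9, -1.4, 3.9]
width: 0.034
```

{"name": "send_rows", "arguments": {
  "motion": [
    {"offset": [0, 0, 0], "turn": 0},
    {"offset": [0, 0, 0], "turn": 0},
    {"offset": [0, 0, 0], "turn": 0}
  ],
  "hand": -0.05,
  "squeeze": 5
}}

```text
t: 7.2
eef_pos: [0.4742, 0.0761, 0.21]
ee_rot: [-3.142, 0.0, -1.532]
force: [-0.5, -0.1, 0.2]
width: 0.0411
```

```bash
python3 look.py s5
```

```text
7.2 [0.47424514 0.07608137 0.20999528] [-3.14154282e+00  3.66012431e-05 -1.53159907e+00] 0.04105965764011057 [-0.50245769 -0.08765549  0.19144103] [-0.00991482  0.17682919 -0.00048771]
0.09 109 top 0.0827 0.4551
0.1 43 top 0.0559 0.4719
0.11 42 top 0.0555 0.4715
0.12 40 top 0.0563 0.4722
0.13 42 top 0.0565 0.4711
0.14 46 top 0.0556 0.4708
0.15 50 top 0.0563 0.4698
0.16 44 top 0.0561 0.4696
0.17 62 top 0.0567 0.4696
0.18 89 top 0.0534 0.4688
0.19 18 top 0.0463 0.4697
tip 0.1872951849362178
```

View pics/s5.png

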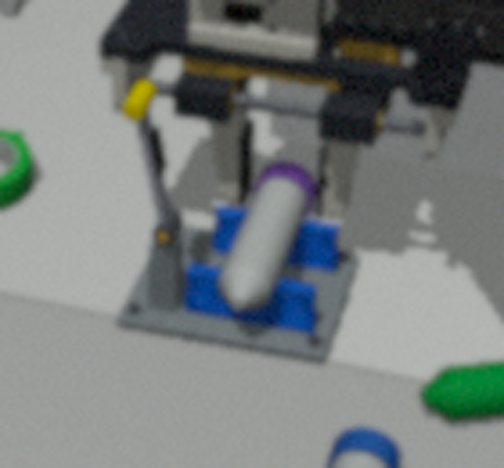

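The tube lies in both saddles with a level top at 56 mm, and the cap sticks out past the far end at (285,180) in the crop. I'll release and retreat upward, then go to the outer side of the strap.

{"name": "send_rows", "arguments": {
  "motion": [
    {"offset": [0, 0, 0], "turn": 0},
    {"offset": [0, 0, 0], "turn": 0},
    {"offset": [0, 0, -2], "turn": 0},
    {"offset": [0, 0, -6], "turn": 0},
    {"offset": [0, 0, -10], "turn": 0},
    {"offset": [0, 0, -14], "turn": 0},
    {"offset": [0, 0, -14], "turn": 0}
  ],
  "hand": 0.4
}}

```text
t: 7.95
eef_pos: [0.4756, 0.0765, 0.3557]
ee_rot: [-3.133, 0.003, -1.531]
force: [0.1, 0.4, -0.6]
width: 0.0614
```

{"name": "send_rows", "arguments": {
  "motion": [
    {"offset": [-2, -3, 0], "turn": 0},
    {"offset": [-4.5, -7, 0], "turn": 0},
    {"offset": [-7, -11, 0], "turn": 0},
    {"offset": [-7.9, -12.4, 0], "turn": 0},
    {"offset": [-7.9, -12.4, 0], "turn": 0},
    {"offset": [-7.9, -12.4, 2], "turn": 0},
    {"offset": [-7.9, -12.4, 5], "turn": 0},
    {"offset": [-7.9, -12.4, 6.7], "turn": 0}
  ],
  "hand": -1
}}

```text
t: 8.75
eef_pos: [0.5936, 0.159, 0.2809]
ee_rot: [3.139, -0.001, -1.532]
force: [-1.1, -0.4, 0.1]
width: 0.0034
```

```bash
python3 look.py s6
```

```text
8.75 [0.59358478 0.15895927 0.28090288] [ 3.13905433e+00 -6.42098815e-04 -1.53235236e+00] 0.0033690603690435025 [-1.10509088 -0.37106862  0.08658621] [-0.01369916  0.17002263 -0.03316368]
0.09 48 top 0.0559 0.4729
0.1 43 top 0.0566 0.4722
0.11 40 top 0.0565 0.4711
0.12 43 top 0.0564 0.472
0.13 41 top 0.0552 0.47
0.14 45 top 0.0564 0.4707
0.15 49 top 0.0564 0.4703
0.16 53 top 0.0559 0.4706
0.17 55 top 0.0569 0.4684
0.18 88 top 0.055 0.47
0.19 18 top 0.0483 0.4699
tip 0.18849319629616507
```

View pics/s6.png

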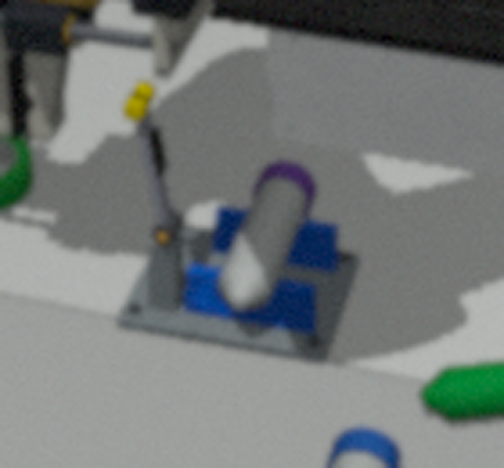

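{"name": "send_rows", "arguments": {
  "motion": [
    {"offset": [0, 1.5, 0], "turn": 0},
    {"offset": [0, 3, 0], "turn": 0},
    {"offset": [0, 4, 0], "turn": 0},
    {"offset": [0, 5, 0], "turn": 0},
    {"offset": [0, 6, 0], "turn": 0},
    {"offset": [0, 7, 0], "turn": 0},
    {"offset": [0, 8, 0], "turn": 0},
    {"offset": [0, 8.8, 0], "turn": 0}
  ]
}}

```text
t: 9.6
eef_pos: [0.5062, 0.1563, 0.2831]
ee_rot: [3.142, 0.0, -1.532]
force: [0.7, 0.1, 0.1]
width: 0.0005
```

```bash
cat > ys.py <<'E'
from h import *
s=get_state(); print(s["t"],s["eef_pos"],s["force"])
for n in("side","scene"):
    d=grab_frame(n); P=pts(d); im=d["frame"]; H,S,V=[a.astype(int) for a in cv2.split(cv2.cvtColor(im,cv2.COLOR_BGR2HSV))]
    m=(H>20)&(H<35)&(S>120)&(abs(P[...,0]-.48)<.1)&(abs(P[...,1]-.16)<.05)&(P[...,2]>.04)&(P[...,2]<.15)
    print(n,m.sum(),np.median(P[m],0).round(4) if m.any() else "")
E
python3 ys.py
```

```text
9.6 [0.50618658 0.15628275 0.28305785] [0.70548027 0.07342456 0.0660475 ]
side 45 [0.4765 0.1673 0.1295]
scene 39 [0.4702 0.163  0.128 ]
```

{"name": "send_rows", "arguments": {
  "motion": [
    {"offset": [0, 0.7, 0], "turn": 0},
    {"offset": [0, 1.4, 0], "turn": 0},
    {"offset": [0, 2, 0], "turn": 0},
    {"offset": [0, 2.4, 0], "turn": 0},
    {"offset": [0, 2.4, 0], "turn": 0}
  ]
}}

```text
t: 10.2
eef_pos: [0.4825, 0.1553, 0.2831]
ee_rot: [3.141, -0.0, -1.531]
force: [0.1, -0.6, -0.7]
width: 0.0004
```

```bash
python3 ys.py
```

```text
10.2 [0.48252431 0.15528077 0.28311867] [ 0.11835876 -0.61758735 -0.6942937 ]
side 55 [0.4552 0.1657 0.1104]
scene 38 [0.4501 0.1588 0.1094]
```

The strap is now about 0.9 rad past upright and sinking on its own. I'll rise clear and let it settle.

{"name": "send_rows", "arguments": {
  "motion": [
    {"offset": [0, -2, -1], "turn": 0},
    {"offset": [0, -3, -4], "turn": 0},
    {"offset": [0, -3, -8], "turn": 0},
    {"offset": [0, -3, -12], "turn": 0},
    {"offset": [0, -3, -14], "turn": 0},
    {"offset": [0, -3, -14], "turn": 0},
    {"offset": [0, -3, -14], "turn": 0},
    {"offset": [0, -3, -14], "turn": 0}
  ]
}}

```text
t: 11.1
eef_pos: [0.5128, 0.1564, 0.4219]
ee_rot: [3.14, -0.001, -1.532]
force: [-0.9, -0.2, -0.1]
width: 0.0002
```

{"name": "send_rows", "arguments": {
  "motion": [
    {"offset": [4, -3, -2], "turn": 0},
    {"offset": [8, -3, -2], "turn": 0},
    {"offset": [8, -3, -2], "turn": 0},
    {"offset": [8, -3, -2], "turn": 0},
    {"offset": [8, -3, -2], "turn": 0},
    {"offset": [8, -3, -2], "turn": 0},
    {"offset": [8, -3, -2], "turn": 0},
    {"offset": [8, -3, -2], "turn": 0}
  ]
}}

```text
t: 11.9
eef_pos: [0.546, 0.0784, 0.443]
ee_rot: [3.142, -0.0, -1.531]
force: [0.0, 1.3, 1.4]
width: 0.0005
```

{"name": "send_rows", "arguments": {
  "motion": [
    {"offset": [0, 0, 0], "turn": 0},
    {"offset": [0, 0, 0], "turn": 0},
    {"offset": [0, 0, 0], "turn": 0},
    {"offset": [0, 0, 0], "turn": 0},
    {"offset": [0, 0, 0], "turn": 0},
    {"offset": [0, 0, 0], "turn": 0},
    {"offset": [0, 0, 0], "turn": 0},
    {"offset": [0, 0, 0], "turn": 0}
  ]
}}

```text
t: 12.7
eef_pos: [0.5462, 0.0778, 0.443]
ee_rot: [3.142, 0.0, -1.532]
force: [-0.5, -0.2, 0.3]
width: 0.0007
```

{"name": "send_rows", "arguments": {
  "motion": [
    {"offset": [0, 0, 0], "turn": 0},
    {"offset": [0, 0, 0], "turn": 0},
    {"offset": [0, 0, 0], "turn": 0},
    {"offset": [0, 0, 0], "turn": 0},
    {"offset": [0, 0, 0], "turn": 0},
    {"offset": [0, 0, 0], "turn": 0},
    {"offset": [0, 0, 0], "turn": 0},
    {"offset": [0, 0, 0], "turn": 0}
  ]
}}

```text
t: 13.5
eef_pos: [0.5462, 0.0778, 0.4431]
ee_rot: [-3.142, 0.0, -1.532]
force: [-0.2, 0.5, 0.9]
width: 0.0006
```

```bash
python3 ys.py; python3 look.py s7; python3 ys.py
```

```text
13.5 [0.54615724 0.07782381 0.44306849] [-0.15519466  0.45775328  0.87306784]
side 55 [0.4393 0.1653 0.0649]
scene 42 [0.4356 0.1594 0.064 ]
13.6 [0.54616615 0.07780948 0.44306243] [-3.14157700e+00 -2.76752159e-06 -1.53162662e+00] 0.0004272823294400023 [ 0.68588956 -0.34611257 -0.50888001] [0.01235026 0.04545947 0.02803323]
0.09 51 top 0.0556 0.4714
0.1 47 top 0.0562 0.4726
0.11 42 top 0.0565 0.4705
0.12 44 top 0.0567 0.4715
0.13 37 top 0.0569 0.4713
0.14 15 top 0.0555 0.4711
0.15 26 top 0.0634 0.4692
0.16 153 top 0.0643 0.4697
0.17 71 top 0.0644 0.4732
0.18 84 top 0.0535 0.4696
0.19 18 top 0.0477 0.468
tip 0.1871888918055958
13.65 [0.54614656 0.07782176 0.44306047] [ 0.56024974 -0.56077362  0.02116449]
side 55 [0.4396 0.163  0.0648]
scene 42 [0.4357 0.159  0.0646]
```

View pics/s7.png

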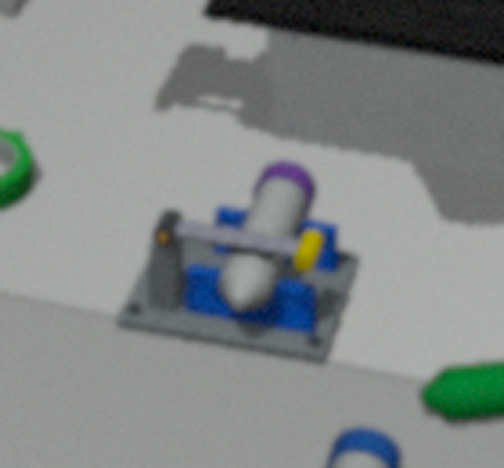

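The strap lies level across the barrel, with its bar at (310,248) in the crop. It is steady, the cap is clear of the far end, and the robot is clear of everything.

```bash
python3 -c "
from station import *
print(job_done())"
```

```text
the job is handed in; nothing more can be done
None
```

The purple-capped tube is lying in both V saddles with the clamp strap resting on it, and the job is handed in at about 13.7 s. I picked the tube up by its cap so the gripper body stayed clear of the upright strap. After lowering and releasing it, I pushed the strap over from its outer side with the closed fingers and let it sink by itself.

Last checks:
- **Tube:** its top is level at about 56 mm, against 55 mm expected. It sits within about 2 mm of the V centre line and of midway along, with the cap past the far end.
- **Strap:** the top of the finger bar reads about 64–65 mm, which puts the bar at hinge height, so the strap is level on the tube. It did not move between the last looks.
- **Robot:** the arm is well clear and the measured forces stayed at a few newtons throughout.

No check failed. The cameras disagreed by 2–3 mm on the V-block position, which is within the play of the V.

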